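Weigh two plaster finials and keep the solid one

TASK

One of the two round plaster finials has an air pocket inside and is lighter, though they look alike. Stand one upright on each pan of the balance, let go of both and wait until it has settled; then take the finial on the side that drops and stand it upright in the plywood tray, leaving the other on its pan. Set them down gently, without dropping them: plaster chips.

Things in the scene. Friction and masses are not known exactly. Their poses are not given: they have to be found in the camera images.
- finial_a: one of two look-alike round white plaster finials on the bench, front right; 56 mm tall: foot disc 50 mm across and 12 mm high, then a straight round body 38 mm across up to 44 mm, then a low dome. 60 to 180 g; the heavier weighs at least 1.5 times the other, which one only weighing shows. Origin: centre of the underside, z up its axis
- finial_b: the other plaster finial, same shape and size as finial_a
- beam: beam of a fixed grey pan balance. Origin on the pivot, midway between the pans, 90 mm above the bench; x = horizontal pivot axis, y along the beam. Pan centres at y = +120 and -120 mm here, pan floors at z = 0; pans 90 mm wide inside, 98 outside, rims 6 mm above the floor. Tilts in one piece with its pans, damped, up to 7 degrees (14 mm at a pan) each way; about level when empty
- tray: low square plywood tray fixed to the bench, 130 x 130 mm outside, walls 5 mm thick and 25 mm high, floor 5 mm thick. Origin: centre of the underside; x and y along its sides, z up
Things that resemble listed ones, but are neither listed nor needed, are in the scene too. Leave any blue or pink look-alike of the finial_a alone.

How it is judged:
On the way:
1. one finial stands free on each pan, both let go, and the balance has tipped and settled ((((x of finial_a in the frame of beam between -0.024 and 0.024 m and y of finial_a in the frame of beam between 0.096 and 0.144 m and z of finial_a in the frame of beam between -0.006 and 0.006 m and angle between the z axis of finial_a and the z axis of beam, either way round below 0.15 rad) and (x of finial_b in the frame of beam between -0.024 and 0.024 m and y of finial_b in the frame of beam between -0.144 and -0.096 m and z of finial_b in the frame of beam between -0.006 and 0.006 m and angle between the z axis of finial_b and the z axis of beam, either way round below 0.15 rad)) or ((x of finial_a in the frame of beam between -0.024 and 0.024 m and y of finial_a in the frame of beam between -0.144 and -0.096 m and z of finial_a in the frame of beam between -0.006 and 0.006 m and angle between the z axis of finial_a and the z axis of beam, either way round below 0.15 rad) and (x of finial_b in the frame of beam between -0.024 and 0.024 m and y of finial_b in the frame of beam between 0.096 and 0.144 m and z of finial_b in the frame of beam between -0.006 and 0.006 m and angle between the z axis of finial_b and the z axis of beam, either way round below 0.15 rad))) and (angle between beam's own y axis and vertical below 1.5108 rad or angle between beam's own y axis and vertical above 1.6308 rad) and angular speed of beam below 0.1 rad/s and contact force between the fingers and finial_a below 0.05 N and contact force between the fingers and finial_b below 0.05 N and contact force between the fingers and beam below 0.05 N), for 0.3 s.
At the end, for the whole second after the job is handed in: The heavier finial (the one whose pan dropped; it presses on the tray with more than 1.1 N, the lighter one with less than 0.9 N) stands upright (within about 8 degrees) on the floor of the tray, inside its walls; the lighter one still stands on its pan, inside the rim; both are let go and at rest (((x of finial_b in the frame of tray between -0.042 and 0.042 m and y of finial_b in the frame of tray between -0.042 and 0.042 m and z of finial_b in the frame of tray between 0.001 and 0.009 m and angle between finial_b's own z axis and vertical below 0.15 rad and ((x of finial_a in the frame of beam between -0.024 and 0.024 m and y of finial_a in the frame of beam between 0.096 and 0.144 m and z of finial_a in the frame of beam between -0.006 and 0.006 m and angle between the z axis of finial_a and the z axis of beam, either way round below 0.15 rad) or (x of finial_a in the frame of beam between -0.024 and 0.024 m and y of finial_a in the frame of beam between -0.144 and -0.096 m and z of finial_a in the frame of beam between -0.006 and 0.006 m and angle between the z axis of finial_a and the z axis of beam, either way round below 0.15 rad)) and contact force between finial_b and tray above 1.1 N) or (x of finial_a in the frame of tray between -0.042 and 0.042 m and y of finial_a in the frame of tray between -0.042 and 0.042 m and z of finial_a in the frame of tray between 0.001 and 0.009 m and angle between finial_a's own z axis and vertical below 0.15 rad and ((x of finial_b in the frame of beam between -0.024 and 0.024 m and y of finial_b in the frame of beam between 0.096 and 0.144 m and z of finial_b in the frame of beam between -0.006 and 0.006 m and angle between the z axis of finial_b and the z axis of beam, either way round below 0.15 rad) or (x of finial_b in the frame of beam between -0.024 and 0.024 m and y of finial_b in the frame of beam between -0.144 and -0.096 m and z of finial_b in the frame of beam between -0.006 and 0.006 m and angle between the z axis of finial_b and the z axis of beam, either way round below 0.15 rad)) and contact force between finial_a and tray above 1.1 N)) and contact force between the fingers and finial_a below 0.05 N and contact force between the fingers and finial_b below 0.05 N and linear speed of each of finial_a, finial_b below 0.03 m/s); the robot touches nothing.
It fails at once if a finial is dropped (falls free faster than 0.8 m/s, a drop of more than about 30 mm) ((linear speed of finial_a above 0.8 m/s and contact force between the fingers and finial_a below 0.05 N) or (linear speed of finial_b above 0.8 m/s and contact force between the fingers and finial_b below 0.05 N)).
It also fails if it takes over 72 s, if anything falls off the work surface, if the arm or the gripper's body presses on something with over 40 N, if the wrist force passes 120 N, or if a joint passes its speed limit or range.

ROBOT

A 7-joint arm with a two-finger parallel gripper is mounted at the origin on the work surface. World frame = base frame: x ahead of the robot, y to its left, z up, the work surface at z = 0. Lengths are in m, angles in rad, forces in N, time in s.
With the tool pointing down it reaches from about 0.35 to 0.9 m from the base axis. Payload 8.1 kg.
Tool frame: the origin (TCP) lies on the centre line of the jaws, within the pads' length; the fingertips stand arm.tip_extent ahead of it and the grasp point (between the pads) lies 3 mm ahead of it (arm.tip_extent is the distance from the TCP to the fingertips, in m); y points along the fingers, z is the direction in which the jaws open and shut, and the axes are right-handed (so a half turn about y gives the same grasp; the last joint's range is limited). The gripper opens to 92 mm and grips with 3 to 60 N. Pads are 19 mm wide; open, the fingers measure 130 mm over their backs; the gripper's body (75 mm by 190 mm) begins 47 mm behind the grasp point.
Start: joints at [-1.382, 0.434, 0.025, 1.573, -0.012, 1.134, -0.075], TCP at [0.18, 0.599, 0.249] pointing down, gripper open.
Joint ranges: [-2.62, 2.62], [-0.44, 2.09], [-1.27, 1.32], [0.08, 2.57], [-1.32, 4.46], [0.12, 2], [-2.74, 2.74]. Speed limits (rad/s): [2.22, 2.22, 3.01, 3.01, 3.14, 3.14, 3.14].

INTERFACE

Orientations are given as a rotation vector (axis times angle).
In Python, from cell import observe, get_image, sign_off, boxes_of, place_of, arm gives the robot as it stands.
- The arm moves only by the tool arm_command, never from a script. Its argument "plan" is a list of rows, each a list of 2 entries, a list of its own where there are three numbers: the shift along the tool's x, y, z in m, then the turn, a rotation vector about the tool's x, y, z in degrees. In form: [[[tx, ty, tz], [ax, ay, az]], ...]. A call has 1 to 5 rows; each row is the pose to reach, as a shift and turn from the pose commanded when the call began, along the tool's axes at that moment; what a row does not reach only later rows make up. A row lasts 1/10 s, in which the tool goes at most 50 mm and 8.59 degrees, less where a joint would pass 70% of its speed; a pose out of reach is approached as far as the arm can. A call with a gripper value outside its range is refused whole. "fingers" is the closure, from -1 (fully open) to 1 (shut), set as the call begins (left out, the last holds). The fingers move at their own pace and stop on an object; "squeeze" is the grip in N (left out, the last holds). Time passes only in rows, so rows that repeat a pose let the fingers close. It gives the time, the measured TCP pose, the force and the opening at its end, in the units of the state.
- observe(): the state, without advancing time (a new reading comes with each control period).
- get_image(name): name is "scene" or "top"; returns a dict with "color" (480x640x3 uint8, red, green, blue), "camera_matrix" (3x3 intrinsics, pixels), "distortion" ([k1, k2, p1, p2, k3] as OpenCV has them; the pictures are not rectified), "world_to_cam" (4x4, takes a point from world to camera coordinates). Camera axes: x right, y up, looking along -z (the intrinsics and any distortion apply to the point x, -y, -z); pixel columns grow to the right and rows downward; lengths in m; the calibration is good to about 2 mm. A picture is of the moment at which its call begins. There is no depth.
- sign_off(): hands the job in, once; it reports no verdict.
Trained networks look in a picture, given as the dict that the camera call returned (one of the last four; its "shot" number tells which), for a name from the list of things; names that differ only in an ending like _2 or _b are one class to them, and where a whole thing is asked for, a point or a joint stands for the part that bears it (a point fixed in the world has none). Each returns a list of dicts, best first, with "confidence" (0 to 1); they miss things now and then, are a little off and sometimes report something else, mostly with a low value. They report only what shows in the picture. A call takes as long as a camera call. They do not tell look-alikes from the thing itself.
- boxes_of(picture, thing): "point" ([column, row] in pixels, amid what is visible of it).
- place_of(picture, thing): "point" ([column, row] in pixels: a listed point, or the origin of a listed thing).
The state is a dict: "clock": time; "joints": joint angles; "dq": joint speeds; "joint_efforts": joint torques, N m; "position": TCP position; "ee_rot": TCP orientation; "force": force on the tool from outside, world axes, zero at the start; "ft_torque": the same for the moment, N m; "width": opening from 0.0 (shut) to 1.0 (fully open).
Only numpy, scipy, OpenCV 4.12 (cv2) and the standard library are available. Lean on these libraries where they do the work, as an engineer would, in place of code of your own. Each camera call takes 0.05 s, during which the arm holds its last target.

## Working session

There is one attempt and no reset: what is moved stays moved. The work goes in short steps, Python scripts to look and compute and a tool call to move; the robot and the scene stay as the last step left them, time stands still between calls to the robot, and variables do not carry over. Pictures are saved under pics/ and viewed, and the job is handed in when it is done.

Besides the shell and the picture viewer there is one more tool, called after "Emit:" as name(argument=value, ...) on one line, values as JSON. arm_command: Moves the arm, as the interface text tells. Its arguments: {"type":"object","properties":{"plan":{"type":"array","items":{"type":"array"}},"fingers":{"type":"number"},"squeeze":{"type":"number"}},"required":["plan"]}

```bash
ls; mkdir -p pics; cat > h.py <<'E'
from cell import *
import numpy as np, cv2
from scipy.spatial.transform import Rotation as R
def px2w(im,p,z):
    K=np.array(im["camera_matrix"]);D=np.array(im["distortion"]);T=np.array(im["world_to_cam"])
    u=cv2.undistortPoints(np.array([[p]],float),K,D)[0,0]
    d=T[:3,:3].T@np.array([u[0],-u[1],-1.]); o=-T[:3,:3].T@T[:3,3]
    return o+d*(z-o[2])/d[2]
def w2px(im,P):
    K=np.array(im["camera_matrix"]);D=np.array(im["distortion"]);T=np.array(im["world_to_cam"])
    P=np.atleast_2d(P); c=P@T[:3,:3].T+T[:3,3]; c=c*[1,-1,-1]
    return cv2.projectPoints(c,np.zeros(3),np.zeros(3),K,D)[0][:,0]
def save(im,n): cv2.imwrite("pics/"+n+".png",cv2.cvtColor(im["color"],cv2.COLOR_RGB2BGR))
def rel(target):  # world displacement -> tool
    s=observe(); return R.from_rotvec(s["ee_rot"]).inv().apply(np.array(target)-s["position"])
E
python3 - <<'E'
from h import *
s=observe();print(s);print(arm.tip_extent);print(R.from_rotvec(s["ee_rot"]).as_matrix().round(3))
for n in("top","scene"):
    im=get_image(n);save(im,n+"0")
    T=np.array(im["world_to_cam"]);print(n,(-T[:3,:3].T@T[:3,3]).round(3))
    for t in("finial_a","beam","tray"):
        for d in place_of(im,t)[:5]:
            z={"finial_a":0,"beam":.09,"tray":0}[t]
            print(t,d["confidence"],np.round(d["point"],1),px2w(im,d["point"],z).round(4))
E
```

```text
pics
{'clock': 0.0, 'joints': array([-1.38160882,  0.43518351,  0.02496168,  1.57409506, -0.01162633,
        1.13398887, -0.07511152]), 'dq': array([-0.00030371, -0.00030024, -0.00040972, -0.00026791, -0.00240556,
       -0.0006283 ,  0.00024191]), 'joint_efforts': array([ 1.08860909e-04, -6.67864394e+01,  9.85373519e-01, -3.14445877e+01,
       -6.03921711e-02,  4.33522963e-02,  1.81275191e-04]), 'position': array([0.17969155, 0.59811673, 0.24797011]), 'ee_rot': array([-1.5601569 ,  0.22922384, -0.22904581]), 'force': array([-0.02217033,  0.3511684 ,  0.81808478]), 'ft_torque': array([-0.00484934,  0.01084914,  0.00805251]), 'width': 0.9989687179829797}
0.022
[[ 0.958 -0.     0.288]
 [-0.288 -0.001  0.958]
 [ 0.    -1.    -0.002]]
top [ 0.328 -0.127  1.117]
finial_a 0.8 [470.5 229.6] [ 0.5317 -0.423   0.    ]
finial_a 0.78 [425.5 266.3] [ 0.4559 -0.3291  0.    ]
finial_a 0.75 [427.6 207.6] [ 0.5777 -0.3371  0.    ]
finial_a 0.74 [340.8 262.7] [ 0.4626 -0.1576  0.    ]
finial_a 0.72 [387.6 302.4] [ 0.3828 -0.2512  0.    ]
beam 0.9 [154.5 199.7] [0.5727 0.2036 0.09  ]
tray 0.78 [366.9 185.8] [ 0.6242 -0.2125  0.    ]
scene [ 0.86  -0.498  0.786]
finial_a 0.96 [205.3 394.2] [ 0.5405 -0.4178  0.    ]
finial_a 0.87 [221.5 325.8] [ 0.4637 -0.3178  0.    ]
finial_a 0.86 [254.8 371.7] [ 0.57   -0.3348  0.    ]
finial_a 0.69 [285.5 267.9] [ 0.4572 -0.1519  0.    ]
finial_a 0.55 [224.6 277.4] [ 0.3892 -0.2473  0.    ]
beam 0.62 [449.3 172.7] [0.5761 0.1953 0.09  ]
beam 0.62 [286.3 270.2] [ 0.5077 -0.1939  0.09  ]
tray 0.96 [330.3 343. ] [ 0.626  -0.2083  0.    ]
tray 0.48 [446.5 171.1] [0.5319 0.2847 0.    ]
tray 0.35 [285.7 268.6] [ 0.4587 -0.1528  0.    ]
```

View pics/top0.png

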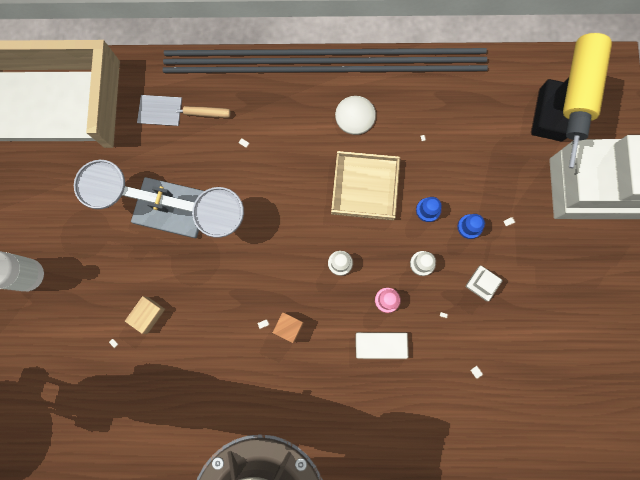

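View pics/scene0.png

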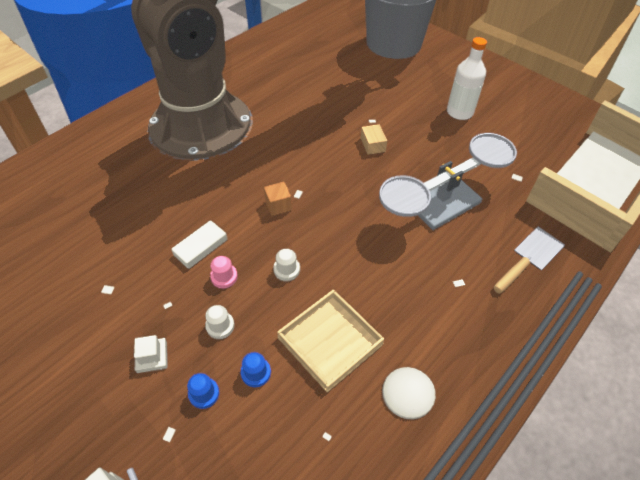

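The white finials are at (340,263) and (424,263) in top. Blue and pink are the look-alikes, and the tray is at (366,186). The pans are at (99,184) and (218,212). I'll refine these positions by fitting outlines.

```bash
cat >> h.py <<'E'
from scipy.optimize import minimize
def circ(c,r,n=48,ax=None):
    t=np.linspace(0,2*np.pi,n,endpoint=False)
    return np.c_[c[0]+r*np.cos(t),c[1]+r*np.sin(t),np.full(n,c[2])]
S=8
def hullmask(m,im,P,off):
    p=((w2px(im,P)-off)*S).astype(np.float32)
    cv2.fillConvexPoly(m,cv2.convexHull(p).round().astype(np.int32),1)
def fin_parts(x,y,z0=0):
    foot=np.r_[circ((x,y,z0),.025),circ((x,y,z0+.012),.025)]
    body=np.r_[circ((x,y,z0+.012),.019),circ((x,y,z0+.044),.019),circ((x,y,z0+.051),.014),circ((x,y,z0+.056),.004)]
    return [foot,body]
def fit(im,seg,x0,parts,half=40):
    c=w2px(im,[*x0,.03])[0]; off=np.floor(c-half); n=2*half
    o=off.astype(int)
    sg=seg[max(o[1],0):o[1]+n,max(o[0],0):o[0]+n]; off=np.maximum(off,0)
    sgb=cv2.resize(sg.astype(np.float32),None,fx=S,fy=S,interpolation=cv2.INTER_LINEAR)>.5
    off2=off-.5
    def f(q):
        m=np.zeros(sgb.shape,np.uint8)
        for P in parts(*q): hullmask(m,im,P,off2)
        m=m>0
        return 1-(m&sgb).sum()/(m|sgb).sum()
    r=minimize(f,x0,method="Nelder-Mead",options=dict(initial_simplex=np.array([x0,np.add(x0,[.006,0]),np.add(x0,[0,.006])]),xatol=1e-4,fatol=1e-4))
    return r.x,1-r.fun
def whiteseg(im,lo=120):
    hsv=cv2.cvtColor(im["color"],cv2.COLOR_RGB2HSV)
    return (hsv[...,1]<60)&(hsv[...,2]>lo)
E
python3 - <<'E'
from h import *
for n in("top","scene"):
    im=get_image(n); s=whiteseg(im)
    cv2.imwrite(f"pics/seg_{n}.png",s.astype(np.uint8)*255)
    for x0 in([.460,-.155],[.46,-.324]):
        print(n,fit(im,s,x0,fin_parts,30))
    # tray segmentation corners
    hsv=cv2.cvtColor(im["color"],cv2.COLOR_RGB2HSV)
    m=((hsv[...,2]>150)&(hsv[...,0]>15)&(hsv[...,0]<35)&(hsv[...,1]>50)).astype(np.uint8)
    nl,l,st,ce=cv2.connectedComponentsWithStats(m)
    c=(367,186) if n=="top" else (330,343)
    L=l[c[1],c[0]];print(L,st[L])
    cn=np.argwhere(l==L)[:,::-1].astype(np.float32)
    h=cv2.convexHull(cn); q=cv2.approxPolyDP(h,6,True)[:,0]
    print(q.tolist(),[px2w(im,p,.025).round(4).tolist()[:2] for p in q])
    x=im["color"]
    a=cv2.resize(x[140:260,60:300] if n=="top" else x[110:260,360:540],None,fx=3.3,fy=3.3,interpolation=cv2.INTER_CUBIC)
    cv2.imwrite(f"pics/pan_{n}.png",a[:,:,::-1])
E
```

```text
top (array([ 0.46226834, -0.15525383]), np.float64(0.9587032637238965))
top (array([ 0.46212989, -0.32162495]), np.float64(0.9676625033375856))
5 [ 331  151   69   67 3788]
[[399.0, 157.0], [394.0, 217.0], [331.0, 211.0], [337.0, 151.0]] [[0.6786, -0.2772], [0.5526, -0.2644], [0.5649, -0.1374], [0.6917, -0.1498]]
scene (array([ 0.46153641, -0.153437  ]), np.float64(0.9665381720307474))
scene (array([ 0.46182508, -0.31998377]), np.float64(0.9639288037372125))
54 [ 277  290  107  102 5416]
[[383.0, 340.0], [327.0, 391.0], [277.0, 332.0], [334.0, 290.0]] [[0.6945, -0.1519], [0.6861, -0.2826], [0.5538, -0.2653], [0.5677, -0.136]]
```

View pics/pan_top.png

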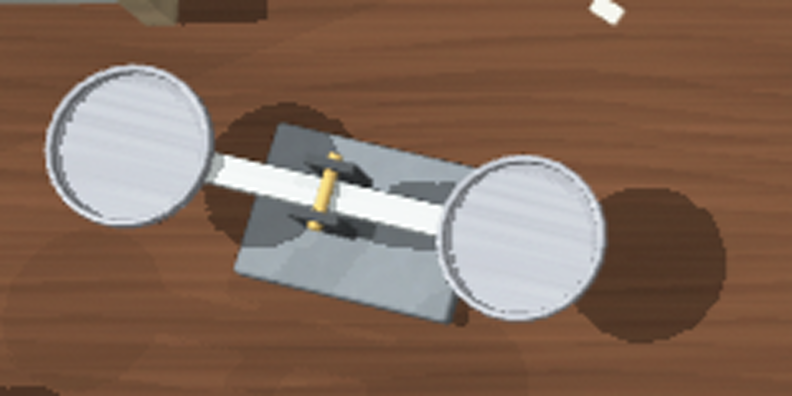

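View pics/pan_scene.png

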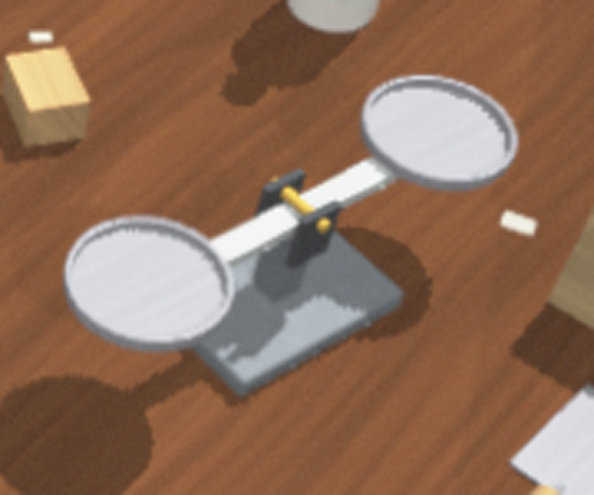

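View pics/seg_scene.png

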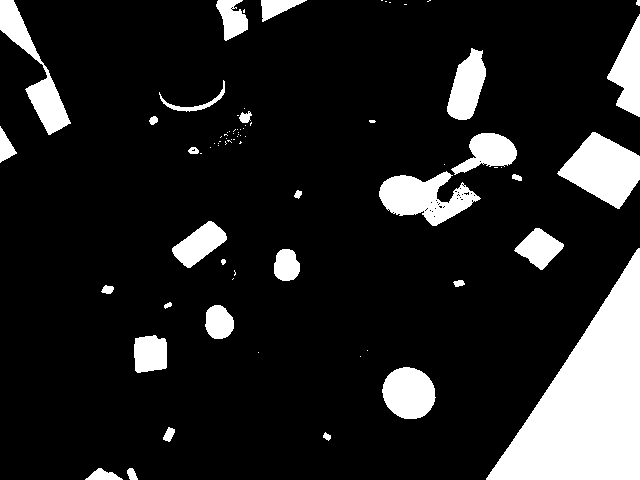

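```bash
python3 - <<'E'
from h import *
ims={n:get_image(n) for n in("top","scene")}
sg={n:whiteseg(ims[n],110) for n in ims}
def parts(c,y,t,sgn):
    u=np.array([np.cos(y)*np.cos(t),np.sin(y)*np.cos(t),np.sin(t)]) # along beam
    v=np.array([-np.sin(y),np.cos(y),0]); w=np.cross(u,v)
    th=np.linspace(0,2*np.pi,60)
    o=c+u*.12*sgn
    return np.vstack([o+.049*(np.cos(th)[:,None]*u+np.sin(th)[:,None]*v)+h*w for h in(-.002,.006)])
# rough triangulate centers first
def tri(a,b):
    A=[];
    from numpy.linalg import lstsq
    M=[];B=[]
    for im,p in((ims["top"],a),(ims["scene"],b)):
        q0=px2w(im,p,0);q1=px2w(im,p,.2);d=(q1-q0)/np.linalg.norm(q1-q0);P=np.eye(3)-np.outer(d,d);M.append(P);B.append(P@q0)
    return lstsq(np.vstack(M),np.hstack(B),rcond=None)[0]
p1=tri((99.7,183.9),(493,149.4));p2=tri((217.9,212.1),(405.2,195.5))
print("tri",p1.round(4),p2.round(4),np.linalg.norm(p1-p2),(p1+p2)/2)
E
```

```text
tri [0.6045 0.3126 0.094 ] [0.5493 0.0808 0.0914] 0.23831429655813352 [0.57691732 0.19671112 0.09270816]
```

```bash
cat >> h.py <<'E'
def goal(p,yaw=-13.4,tilt=0):
    a=np.radians(yaw);c,s=np.cos(a),np.sin(a)
    M=np.array([[s,0,c],[-c,0,s],[0,-1,0]])
    Rt=R.from_matrix(M)*R.from_rotvec([0,0,np.radians(tilt)])
    st=observe();R0=R.from_rotvec(st["ee_rot"])
    print("t",round(st["clock"],2),"pos",st["position"].round(4),"F",st["force"].round(2),"w",round(float(st["width"]),3))
    print("shift",R0.inv().apply(np.array(p)-st["position"]).round(4).tolist(),"turn",np.degrees((R0.inv()*Rt).as_rotvec()).round(2).tolist())
E
python3 - <<'E'
from h import *
goal((.44,.33,.25)); goal((.462,-.154,.15))
E
```

```text
t 0.6 pos [0.1798 0.5986 0.2488] F [1.15 0.11 0.99] w 1.0
shift [0.3265, -0.0012, -0.1824] turn [-0.0, 86.68, -0.0]
t 0.6 pos [0.1798 0.5986 0.2488] F [1.15 0.11 0.99] w 1.0
shift [0.4868, 0.0987, -0.6396] turn [-0.0, 86.68, -0.0]
```

Emit:
arm_command(plan=[[[0.04, 0, -0.022], [0, 8, 0]], [[0.08, 0, -0.044], [0, 16, 0]], [[0.12, 0, -0.066], [0, 24, 0]], [[0.16, 0, -0.088], [0, 32, 0]], [[0.2, 0, -0.11], [0, 40, 0]]], fingers=-1, squeeze=20)

```text
clock: 1.1
position: [0.3408, 0.4343, 0.249]
ee_rot: [-1.427, 0.776, -0.776]
force: [0.2, -0.4, -0.9]
width: 0.998
```

```bash
python3 - <<'E'
from h import *
goal((.45,.2,.25)); goal((.462,-.154,.15))
E
```

```text
t 1.1 pos [0.3408 0.4343 0.249 ] F [ 0.16 -0.36 -0.91] w 0.998
shift [0.256, -0.0011, -0.0358] turn [-0.02, 46.36, -0.04]
t 1.1 pos [0.3408 0.4343 0.249 ] F [ 0.16 -0.36 -0.91] w 0.998
shift [0.5596, 0.0986, -0.2184] turn [-0.02, 46.36, -0.04]
```

Emit:
arm_command(plan=[[[0.048, 0, -0.007], [0, 8.5, 0]], [[0.096, 0, -0.014], [0, 17, 0]], [[0.144, 0, -0.021], [0, 25.5, 0]], [[0.192, 0, -0.028], [0, 34, 0]], [[0.24, 0, -0.034], [0, 42.5, 0]]])

```text
clock: 1.6
position: [0.4434, 0.2146, 0.2491]
ee_rot: [-1.125, 1.331, -1.331]
force: [1.3, 0.6, -0.0]
width: 1.0
```

```bash
python3 - <<'E'
from h import *
goal((.462,-.154,.15))
E
```

```text
t 1.6 pos [0.4434 0.2146 0.2491] F [ 1.32  0.57 -0.  ] w 1.0
shift [0.3605, 0.0988, 0.0795] turn [-0.02, 3.84, -0.05]
```

Emit:
arm_command(plan=[[[0.048, 0, 0.01], [0, 3.8, 0]], [[0.096, 0, 0.02], [0, 3.8, 0]], [[0.144, 0, 0.03], [0, 3.8, 0]], [[0.192, 0, 0.04], [0, 3.8, 0]], [[0.24, 0, 0.052], [0, 3.8, 0]]])

```text
clock: 2.1
position: [0.4555, -0.0306, 0.2491]
ee_rot: [-1.092, 1.374, -1.374]
force: [1.1, 0.5, -0.9]
width: 0.998
```

```bash
python3 - <<'E'
from h import *
goal((.462,-.154,.15))
E
```

```text
t 2.1 pos [ 0.4555 -0.0306  0.2491] F [ 1.07  0.48 -0.86] w 0.998
shift [0.1189, 0.099, 0.034] turn [-0.04, 0.41, -0.06]
```

Emit:
arm_command(plan=[[[0.04, 0.02, 0.011], [0, 0.4, 0]], [[0.08, 0.04, 0.022], [0, 0.4, 0]], [[0.11, 0.065, 0.032], [0, 0.4, 0]], [[0.119, 0.099, 0.034], [0, 0.4, 0]], [[0.119, 0.099, 0.034], [0, 0.4, 0]]])

```text
clock: 2.6
position: [0.4597, -0.1537, 0.1469]
ee_rot: [-1.092, 1.386, -1.38]
force: [-1.2, 0.8, -0.5]
width: 1.001
```

```bash
python3 - <<'E'
from h import *
goal((.462,-.154,.042))
for n in("top","scene"):
    im=get_image(n);save(im,n+"1")
E
```

```text
t 2.6 pos [ 0.4597 -0.1537  0.1469] F [-1.24  0.85 -0.48] w 1.001
shift [-0.0004, 0.1049, 0.0029] turn [0.31, -0.22, 0.08]
```

View pics/scene1.png

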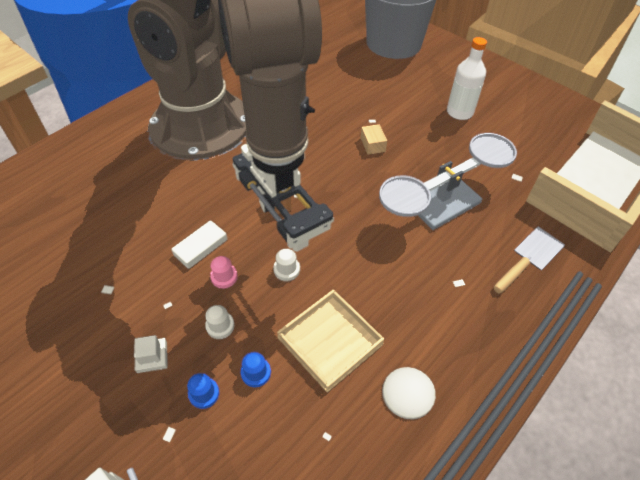

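The gripper is above F1 at (286,264), with the jaws straddling it. Next I descend.

Emit:
arm_command(plan=[[[0, 0.025, 0.001], [0, 0, 0]], [[0, 0.05, 0.002], [0, 0, 0]], [[0, 0.075, 0.002], [0, 0, 0]], [[0, 0.095, 0.002], [0, 0, 0]], [[0, 0.107, 0.002], [0, 0, 0]]])

```text
clock: 3.2
position: [0.4652, -0.1514, 0.043]
ee_rot: [-1.089, 1.377, -1.378]
force: [0.1, -1.3, -0.5]
width: 1.001
```

Emit:
arm_command(plan=[[[0, 0, 0], [0, 0, 0]], [[0, 0, 0], [0, 0, 0]], [[0, 0, 0], [0, 0, 0]], [[0, 0, 0], [0, 0, 0]], [[0, 0, 0], [0, 0, 0]]], fingers=1, squeeze=15)

```text
clock: 3.7
position: [0.4645, -0.1529, 0.0433]
ee_rot: [-1.088, 1.379, -1.38]
force: [0.5, 0.1, 0.1]
width: 0.615
```

Emit:
arm_command(plan=[[[0, 0, 0], [0, 0, 0]], [[0, 0, 0], [0, 0, 0]], [[0, 0, 0], [0, 0, 0]]])

```text
clock: 4.0
position: [0.4641, -0.1529, 0.0428]
ee_rot: [-1.089, 1.38, -1.38]
force: [-0.4, 0.8, 2.2]
width: 0.413
```

```bash
python3 - <<'E'
from h import *
goal((.462,-.154,.2))
im=get_image("scene");save(im,"scene2")
E
```

```text
t 4.0 pos [ 0.4641 -0.1529  0.0428] F [-0.36  0.79  2.19] w 0.413
shift [0.0015, -0.1572, -0.0017] turn [0.0, -0.02, -0.01]
```

View pics/scene2.png

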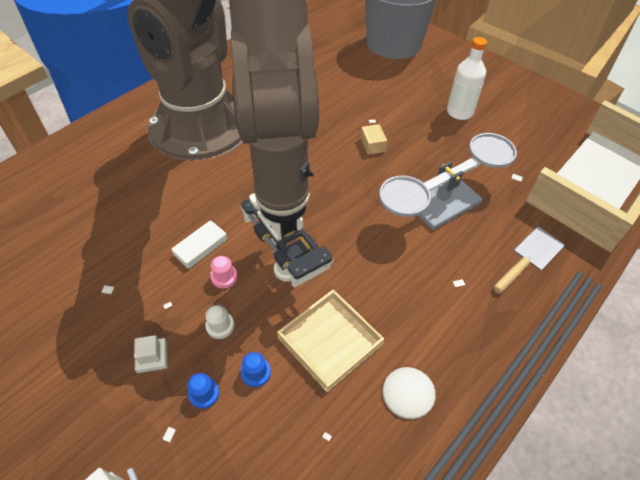

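Gripped: the opening reads 38 mm. Next I lift.

Emit:
arm_command(plan=[[[0, -0.02, 0], [0, 0, 0]], [[0, -0.06, 0], [0, 0, 0]], [[0, -0.1, 0], [0, 0, 0]], [[0, -0.14, 0], [0, 0, 0]], [[-0.02, -0.18, 0], [0, 0, 0]]])

```text
clock: 4.55
position: [0.4676, -0.1357, 0.2243]
ee_rot: [-1.088, 1.382, -1.384]
force: [1.9, 0.5, -2.9]
width: 0.409
```

Emit:
arm_command(plan=[[[-0.045, 0, 0.003], [0, 0, 0]], [[-0.09, 0, 0.006], [0, 0, 0]], [[-0.135, 0, 0.009], [0, 0, 0]], [[-0.18, 0, 0.011], [0, 0, 0]], [[-0.225, 0, 0.014], [0, 0, 0]]])

```text
clock: 5.05
position: [0.5345, 0.084, 0.2226]
ee_rot: [-1.089, 1.38, -1.379]
force: [1.9, -0.6, -1.0]
width: 0.411
```

```bash
python3 - <<'E'
from h import *
goal((.6045,.3126,.17))
im=get_image("scene");save(im,"scene3")
E
```

```text
t 5.05 pos [0.5345 0.084  0.2226] F [ 1.86 -0.58 -1.  ] w 0.411
shift [-0.2386, 0.0526, 0.015] turn [0.02, -0.03, -0.0]
```

View pics/scene3.png

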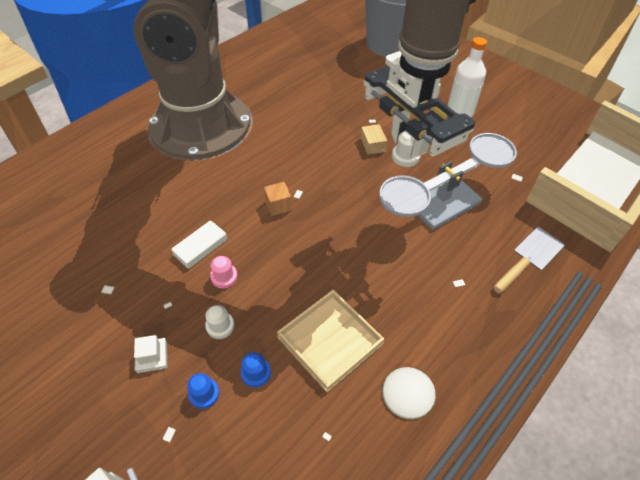

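F1 is held upright, seen at (407,147) above pan R.

Emit:
arm_command(plan=[[[-0.048, 0, 0.003], [0, 0, 0]], [[-0.096, 0, 0.006], [0, 0, 0]], [[-0.144, 0, 0.009], [0, 0, 0]], [[-0.19, 0.01, 0.012], [0, 0, 0]], [[-0.22, 0.02, 0.015], [0, 0, 0]]])

```text
clock: 5.6
position: [0.6, 0.2969, 0.2017]
ee_rot: [-1.091, 1.378, -1.376]
force: [0.4, 0.2, -2.2]
width: 0.408
```

Emit:
arm_command(plan=[[[-0.019, 0.015, 0], [0, 0, 0]], [[-0.019, 0.025, 0], [0, 0, 0]], [[-0.019, 0.033, 0], [0, 0, 0]], [[-0.019, 0.033, 0], [0, 0, 0]]])

```text
clock: 6.0
position: [0.6041, 0.3091, 0.1685]
ee_rot: [-1.091, 1.381, -1.382]
force: [-0.8, -0.2, -1.2]
width: 0.415
```

```bash
python3 - <<'E'
from h import *
goal((.6045,.3126,.143))
for n in("top","scene"):
    im=get_image(n);save(im,n+"4")
E
python3 -c "
import cv2,numpy as np
a=cv2.imread('pics/top4.png')[120:270,20:270];b=cv2.imread('pics/scene4.png')[60:240,340:580]
cv2.imwrite('pics/c4.png',np.vstack([cv2.resize(a,(500,300)),cv2.resize(b,(500,375))[:300]]))"
```

```text
t 6.0 pos [0.6041 0.3091 0.1685] F [-0.84 -0.18 -1.24] w 0.415
shift [-0.0036, 0.0255, -0.0004] turn [0.08, -0.13, 0.13]
```

View pics/c4.png

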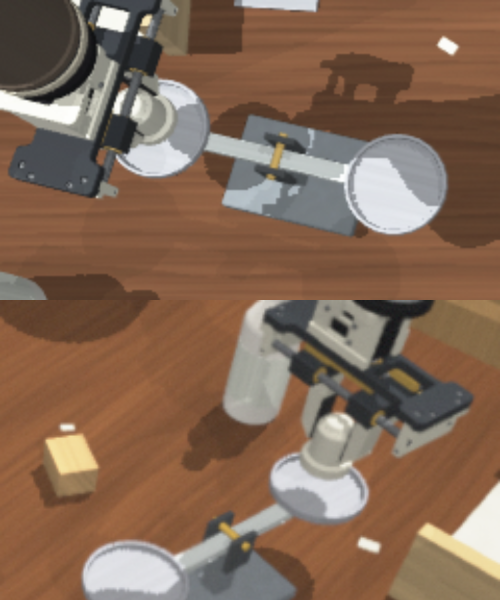

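Emit:
arm_command(plan=[[[-0.003, 0.01, 0], [0, 0, 0]], [[-0.003, 0.02, 0], [0, 0, 0]], [[-0.003, 0.027, 0], [0, 0, 0]], [[-0.003, 0.033, 0], [0, 0, 0]], [[-0.003, 0.036, 0], [0, 0, 0]]])

```text
clock: 6.6
position: [0.605, 0.3138, 0.1328]
ee_rot: [-1.09, 1.38, -1.38]
force: [0.4, -0.8, -1.2]
width: 0.408
```

Emit:
arm_command(plan=[[[-0.001, 0.003, 0], [0, 0, -1.4]], [[-0.002, 0.006, 0], [0, 0, -2.8]], [[-0.003, 0.009, 0], [0, 0, -4.2]], [[-0.004, 0.012, 0], [0, 0, -5.6]], [[-0.005, 0.015, 0], [0, 0, -7]]])

```text
clock: 7.1
position: [0.6065, 0.3195, 0.1184]
ee_rot: [-1.192, 1.33, -1.468]
force: [-0.9, 0.7, -1.3]
width: 0.413
```

Emit:
arm_command(plan=[[[0, 0, 0], [0, 0, 0]], [[0, 0, 0], [0, 0, 0]]])

```text
clock: 7.3
position: [0.6065, 0.3192, 0.1185]
ee_rot: [-1.191, 1.331, -1.467]
force: [-0.1, -0.2, -2.3]
width: 0.411
```

```bash
python3 - <<'E'
from h import *
goal((.6055,.3168,.1179),tilt=-7)
for n in("top","scene"):
    im=get_image(n);save(im,n+"5")
E
python3 -c "
import cv2,numpy as np
a=cv2.imread('pics/top5.png')[120:270,20:270];b=cv2.imread('pics/scene5.png')[60:240,340:580]
cv2.imwrite('pics/c5.png',np.vstack([cv2.resize(a,(500,300)),cv2.resize(b,(500,375))[:300]]))"
```

```text
t 7.3 pos [0.6065 0.3192 0.1185] F [-0.15 -0.22 -2.29] w 0.411
shift [0.0025, 0.0009, -0.0004] turn [-0.0, 0.0, 0.02]
```

View pics/c5.png

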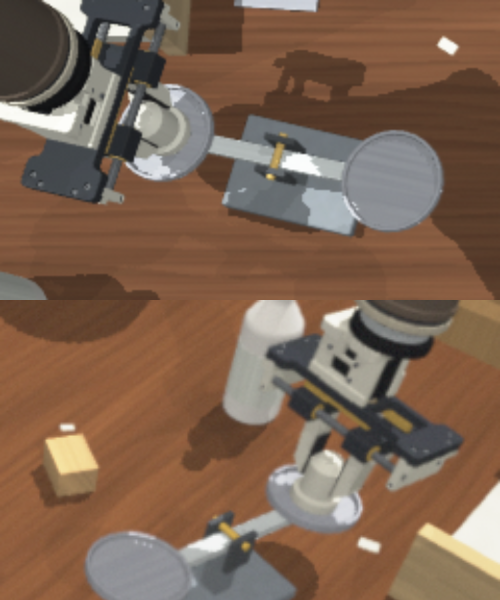

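Pan L has dropped under F1, which is centred on it. I'll lower 1 mm and release.

Emit:
arm_command(plan=[[[0, 0.001, 0], [0, 0, 0]], [[0, 0.0015, 0], [0, 0, 0]]])

```text
clock: 7.6
position: [0.6066, 0.3187, 0.1181]
ee_rot: [-1.189, 1.332, -1.466]
force: [-3.5, -0.1, 8.1]
width: 0.412
```

Emit:
arm_command(plan=[[[0, 0, 0], [0, 0, 0]], [[0, 0, 0], [0, 0, 0]], [[0, 0, 0], [0, 0, 0]], [[0, 0, 0], [0, 0, 0]], [[0, 0, 0], [0, 0, 0]]], fingers=-1)

```text
clock: 8.1
position: [0.6065, 0.3187, 0.1172]
ee_rot: [-1.19, 1.332, -1.467]
force: [-0.1, -0.2, 0.4]
width: 0.792
```

Emit:
arm_command(plan=[[[0, -0.015, 0], [0, 0, 0]], [[0, -0.04, 0], [0, 0, 0]], [[0, -0.07, 0], [0, 0, 0]], [[0, -0.1, 0], [0, 0, 4]], [[0, -0.12, 0], [0, 0, 7]]])

```text
clock: 8.6
position: [0.6109, 0.3336, 0.2399]
ee_rot: [-1.084, 1.379, -1.378]
force: [1.3, -0.4, 1.0]
width: 0.999
```

```bash
python3 - <<'E'
from h import *
goal((.462,-.321,.2))
for n in("top","scene"):
    im=get_image(n);save(im,n+"6")
E
python3 -c "
import cv2,numpy as np
a=cv2.imread('pics/top6.png')[120:270,20:270];b=cv2.imread('pics/scene6.png')[60:240,340:580]
cv2.imwrite('pics/c6.png',np.vstack([cv2.resize(a,(500,300)),cv2.resize(b,(500,375))[:300]]))"
```

```text
t 8.6 pos [0.6109 0.3336 0.2399] F [ 1.31 -0.39  0.98] w 0.999
shift [0.6715, 0.037, 0.0066] turn [-0.16, 0.01, -0.25]
```

View pics/c6.png

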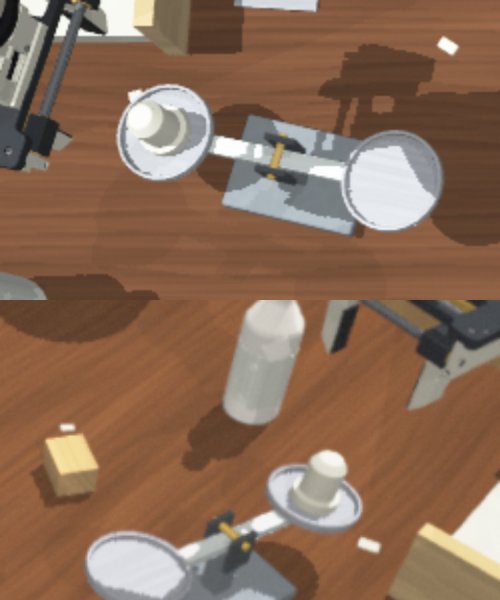

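F1 stands on the lowered pan L. Next is F2.

Emit:
arm_command(plan=[[[0.048, 0, 0], [0, 0, 0]], [[0.096, 0, 0], [0, 0, 0]], [[0.144, 0, 0], [0, 0, 0]], [[0.192, 0, 0], [0, 0, 0]], [[0.24, 0, 0], [0, 0, 0]]])

```text
clock: 9.2
position: [0.5532, 0.098, 0.2364]
ee_rot: [-1.09, 1.379, -1.38]
force: [0.9, -0.1, 0.3]
width: 1.0
```

Emit:
arm_command(plan=[[[0.048, 0, 0], [0, 0, 0]], [[0.096, 0, 0], [0, 0, 0]], [[0.144, 0, 0], [0, 0, 0]], [[0.192, 0, 0], [0, 0, 0]], [[0.24, 0, 0], [0, 0, 0]]])

```text
clock: 9.7
position: [0.4977, -0.1354, 0.2365]
ee_rot: [-1.09, 1.379, -1.379]
force: [0.9, 0.2, -0.3]
width: 1.001
```

Emit:
arm_command(plan=[[[0.045, 0.01, 0.002], [0, 0, 0]], [[0.09, 0.02, 0.005], [0, 0, 0]], [[0.13, 0.03, 0.007], [0, 0, 0]], [[0.165, 0.04, 0.007], [0, 0, 0]], [[0.19, 0.05, 0.007], [0, 0, 0]]])

```text
clock: 10.2
position: [0.46, -0.3229, 0.1861]
ee_rot: [-1.09, 1.381, -1.381]
force: [0.3, 0.6, 0.0]
width: 0.999
```

```bash
python3 - <<'E'
from h import *
goal((.462,-.321,.13))
im=get_image("scene");save(im,"scene7")
E
```

```text
t 10.2 pos [ 0.46   -0.3229  0.1861] F [0.27 0.59 0.01] w 0.999
shift [-0.0023, 0.0561, 0.0015] turn [0.05, -0.13, 0.06]
```

View pics/scene7.png

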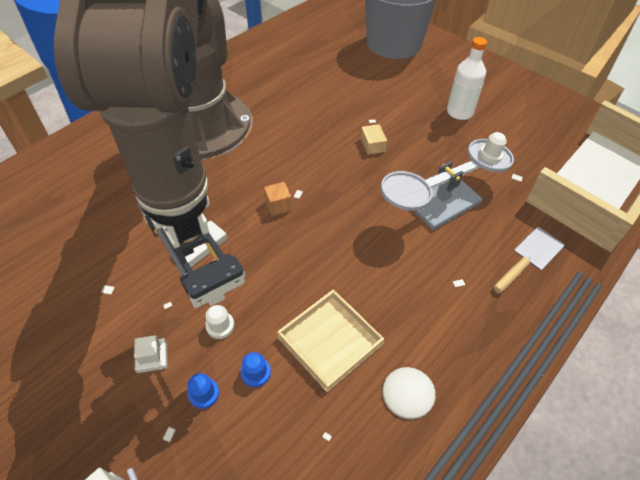

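The gripper is above F2 at (218,321) and aligned. Next I descend.

Emit:
arm_command(plan=[[[-0.002, 0.035, 0.001], [0, 0, 0]], [[-0.002, 0.07, 0.001], [0, 0, 0]], [[-0.002, 0.1, 0.001], [0, 0, 0]], [[-0.002, 0.125, 0.001], [0, 0, 0]], [[-0.002, 0.143, 0.001], [0, 0, 0]]])

```text
clock: 10.75
position: [0.4622, -0.3177, 0.0415]
ee_rot: [-1.091, 1.382, -1.377]
force: [0.6, 0.2, 0.4]
width: 1.003
```

Emit:
arm_command(plan=[[[0, 0, 0], [0, 0, 0]], [[0, 0, 0], [0, 0, 0]], [[0, 0, 0], [0, 0, 0]], [[0, 0, 0], [0, 0, 0]], [[0, 0, 0], [0, 0, 0]]], fingers=1)

```text
clock: 11.25
position: [0.4631, -0.3188, 0.0442]
ee_rot: [-1.089, 1.378, -1.38]
force: [-1.0, 0.2, 0.2]
width: 0.615
```

Emit:
arm_command(plan=[[[0, 0, 0], [0, 0, 0]], [[0, 0, 0], [0, 0, 0]], [[0, 0, 0], [0, 0, 0]], [[0, 0, 0], [0, 0, 0]]])

```text
clock: 11.65
position: [0.4627, -0.3187, 0.0435]
ee_rot: [-1.089, 1.38, -1.38]
force: [0.1, 1.0, 3.6]
width: 0.413
```

```bash
python3 - <<'E'
from h import *
goal((.462,-.321,.2))
im=get_image("scene");save(im,"scene8")
E
```

```text
t 11.65 pos [ 0.4627 -0.3187  0.0435] F [0.06 1.03 3.57] w 0.413
shift [0.0024, -0.1565, -0.0001] turn [-0.02, -0.03, -0.01]
```

View pics/scene8.png

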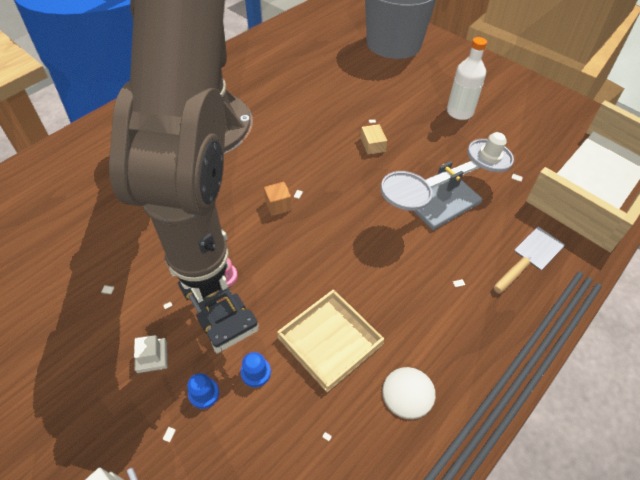

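Emit:
arm_command(plan=[[[0, -0.02, 0], [0, 0, 0]], [[0, -0.06, 0], [0, 0, 0]], [[0, -0.1, 0], [0, 0, 0]], [[0, -0.14, 0], [0, 0, 0]], [[-0.02, -0.18, 0], [0, 0, 0]]])

```text
clock: 12.2
position: [0.4658, -0.3014, 0.225]
ee_rot: [-1.089, 1.382, -1.384]
force: [1.2, 0.8, -0.8]
width: 0.412
```

Emit:
arm_command(plan=[[[-0.045, 0, -0.001], [0, 0, 0]], [[-0.09, 0, -0.002], [0, 0, 0]], [[-0.135, 0, -0.003], [0, 0, 0]], [[-0.18, 0, -0.004], [0, 0, 0]], [[-0.225, 0, -0.005], [0, 0, 0]]])

```text
clock: 12.7
position: [0.5145, -0.0774, 0.2233]
ee_rot: [-1.089, 1.38, -1.38]
force: [0.9, 0.3, -0.7]
width: 0.411
```

Emit:
arm_command(plan=[[[-0.045, 0, -0.001], [0, 0, 0]], [[-0.09, 0, -0.002], [0, 0, 0]], [[-0.13, 0, -0.003], [0, 0, 0]], [[-0.155, 0, -0.004], [0, 0, 0]], [[-0.163, 0, -0.004], [0, 0, 0]]])

```text
clock: 13.2
position: [0.5485, 0.084, 0.2227]
ee_rot: [-1.092, 1.377, -1.375]
force: [-0.3, -1.0, -0.9]
width: 0.41
```

```bash
python3 - <<'E'
from h import *
goal((.549,.081,.16))
for n in("top","scene"):
    im=get_image(n);save(im,n+"9")
E
python3 -c "
import cv2,numpy as np
a=cv2.imread('pics/top9.png')[120:270,20:270];b=cv2.imread('pics/scene9.png')[60:240,340:580]
cv2.imwrite('pics/c9.png',np.vstack([cv2.resize(a,(500,300)),cv2.resize(b,(500,375))[:300]]))"
```

```text
t 13.2 pos [0.5485 0.084  0.2227] F [-0.33 -0.99 -0.91] w 0.41
shift [0.0028, 0.0627, 0.0012] turn [0.05, 0.25, -0.02]
```

View pics/c9.png

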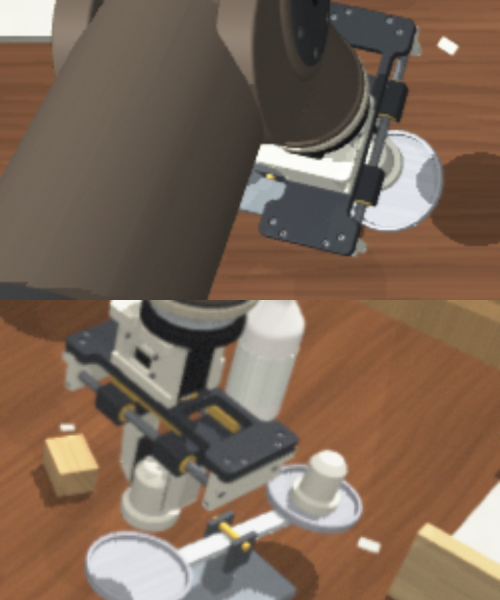

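Emit:
arm_command(plan=[[[0.002, 0.025, 0.001], [0, 0, 0]], [[0.003, 0.045, 0.001], [0, 0, 0]], [[0.003, 0.058, 0.001], [0, 0, 0]], [[0.003, 0.066, 0.001], [0, 0, 0]], [[0.003, 0.068, 0.001], [0, 0, 0]]])

```text
clock: 13.8
position: [0.5485, 0.0762, 0.1549]
ee_rot: [-1.089, 1.381, -1.381]
force: [0.3, 0.7, -1.0]
width: 0.416
```

Emit:
arm_command(plan=[[[0, 0.003, 0], [0, 0, 0]], [[0, 0.006, 0], [0, 0, 0]], [[0, 0.008, 0], [0, 0, 0]], [[0, 0.01, 0], [0, 0, 0]], [[0, 0.012, 0], [0, 0, 0]]])

```text
clock: 14.3
position: [0.549, 0.0771, 0.1435]
ee_rot: [-1.089, 1.379, -1.38]
force: [0.3, -0.8, 0.5]
width: 0.414
```

Emit:
arm_command(plan=[[[0, 0.002, 0], [0, 0, 0]], [[0, 0.004, 0], [0, 0, 0]], [[0, 0.006, 0], [0, 0, 0]], [[0, 0.008, 0], [0, 0, 0]], [[0, 0.009, 0], [0, 0, 0]]])

```text
clock: 14.8
position: [0.5487, 0.0772, 0.1341]
ee_rot: [-1.089, 1.38, -1.38]
force: [-0.3, -0.9, 0.5]
width: 0.418
```

```bash
python3 - <<'E'
from h import *
goal((.549,.081,.1335))
for n in("top","scene"):
    im=get_image(n);save(im,n+"10")
E
python3 -c "
import cv2,numpy as np
a=cv2.imread('pics/top10.png')[120:270,20:270];b=cv2.imread('pics/scene10.png')[60:240,340:580]
cv2.imwrite('pics/c10.png',np.vstack([cv2.resize(a,(500,300)),cv2.resize(b,(500,375))[:300]]))"
```

```text
t 14.8 pos [0.5487 0.0772 0.1341] F [-0.33 -0.88  0.48] w 0.418
shift [-0.0038, 0.0006, -0.0006] turn [0.01, -0.02, 0.01]
```

View pics/c10.png

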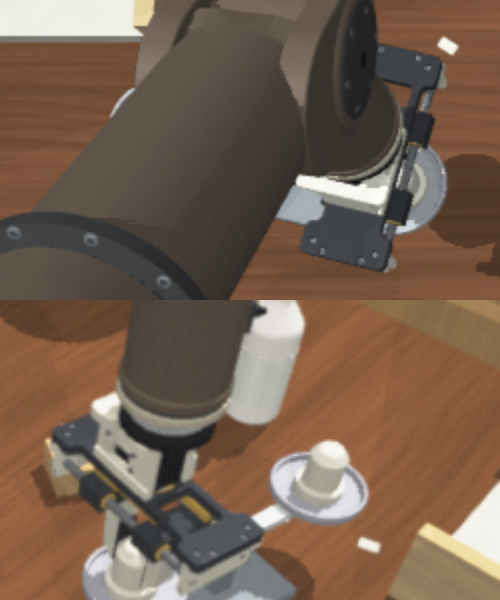

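Both pans are about level, with F2 seated on R at (130,565) in the crop. Releasing now.

Emit:
arm_command(plan=[[[0, 0, 0], [0, 0, 0]], [[0, 0, 0], [0, 0, 0]], [[0, 0, 0], [0, 0, 0]], [[0, 0, 0], [0, 0, 0]], [[0, 0, 0], [0, 0, 0]]], fingers=-1)

```text
clock: 15.4
position: [0.5488, 0.0772, 0.1344]
ee_rot: [-1.089, 1.38, -1.38]
force: [-0.7, -0.8, 0.3]
width: 0.799
```

Emit:
arm_command(plan=[[[0, 0, 0], [0, 0, 0]], [[0, -0.015, 0], [0, 0, 0]], [[0, -0.04, 0], [0, 0, 0]], [[0, -0.08, 0], [0, 0, 0]], [[0, -0.12, 0], [0, 0, 0]]])

```text
clock: 15.9
position: [0.5483, 0.0769, 0.2554]
ee_rot: [-1.09, 1.38, -1.38]
force: [0.4, 0.3, 0.4]
width: 0.999
```

Emit:
arm_command(plan=[[[0.04, 0, 0], [0, 0, 0]], [[0.08, 0, 0], [0, 0, 0]], [[0.12, 0, 0], [0, 0, 0]], [[0.16, 0, 0], [0, 0, 0]], [[0.18, 0, 0], [0, 0, 0]]])

```text
clock: 16.4
position: [0.5057, -0.1017, 0.2548]
ee_rot: [-1.087, 1.382, -1.383]
force: [-0.1, -0.3, -0.5]
width: 0.997
```

Emit:
arm_command(plan=[[[0, 0, 0], [0, 0, 0]], [[0, 0, 0], [0, 0, 0]], [[0, 0, 0], [0, 0, 0]], [[0, 0, 0], [0, 0, 0]], [[0, 0, 0], [0, 0, 0]]])

```text
clock: 16.9
position: [0.5073, -0.0969, 0.2542]
ee_rot: [-1.09, 1.379, -1.378]
force: [0.0, -0.6, 0.8]
width: 1.003
```

```bash
python3 - <<'E'
from h import *
goal((.549,.081,.1335))
for n in("top","scene"):
    im=get_image(n);save(im,n+"11")
E
python3 -c "
import cv2,numpy as np
a=cv2.imread('pics/top11.png')[120:270,20:270];b=cv2.imread('pics/scene11.png')[60:240,340:580]
cv2.imwrite('pics/c11.png',np.vstack([cv2.resize(a,(500,300)),cv2.resize(b,(500,375))[:300]]))"
```

```text
t 16.9 pos [ 0.5073 -0.0969  0.2542] F [ 0.03 -0.59  0.79] w 1.003
shift [-0.1828, 0.1207, -0.0004] turn [0.01, 0.08, 0.0]
```

View pics/c11.png

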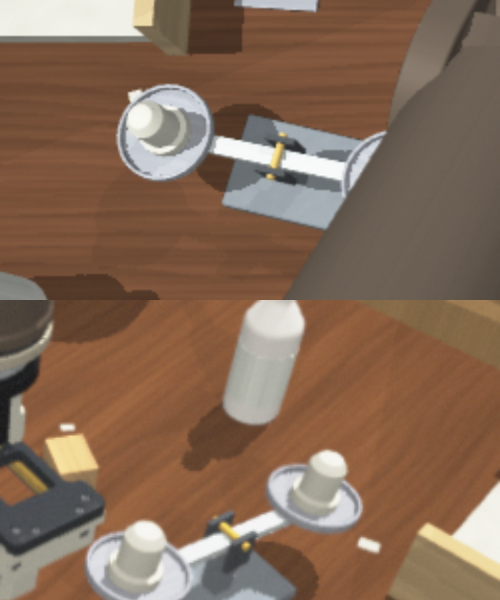

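L has dropped and R is raised: the pan positions match the earlier L-down picture. F1 is therefore the heavier one, and both finials stand free. I'll go back to L with a -7° tilt.

Emit:
arm_command(plan=[[[-0.048, 0, 0], [0, 0, 0]], [[-0.096, 0, 0], [0, 0, 0]], [[-0.144, 0, 0], [0, 0, 0]], [[-0.192, 0, 0], [0, 0, 0]], [[-0.24, 0, 0], [0, 0, 0]]])

```text
clock: 17.5
position: [0.5629, 0.1378, 0.2544]
ee_rot: [-1.089, 1.379, -1.379]
force: [0.2, -0.2, 1.0]
width: 1.003
```

Emit:
arm_command(plan=[[[-0.045, 0, 0], [0, 0, 0]], [[-0.09, 0, 0], [0, 0, 0]], [[-0.135, 0, 0], [0, 0, -3]], [[-0.17, 0, 0], [0, 0, -6]], [[-0.195, 0, 0], [0, 0, -7]]])

```text
clock: 18.0
position: [0.607, 0.3304, 0.253]
ee_rot: [-1.195, 1.328, -1.463]
force: [0.1, 0.9, 0.0]
width: 1.001
```

```bash
python3 - <<'E'
from h import *
goal((.6065,.3187,.1172),tilt=-7)
for n in("top","scene"):
    im=get_image(n);save(im,n+"12")
E
python3 -c "
import cv2,numpy as np
a=cv2.imread('pics/top12.png')[120:270,20:270];b=cv2.imread('pics/scene12.png')[60:240,340:580]
cv2.imwrite('pics/c12.png',np.vstack([cv2.resize(a,(500,300)),cv2.resize(b,(500,375))[:300]]))"
```

```text
t 18.0 pos [0.607  0.3304 0.253 ] F [0.06 0.88 0.01] w 1.001
shift [-0.0053, 0.1362, 0.0023] turn [0.03, 0.29, 0.09]
```

View pics/c12.png

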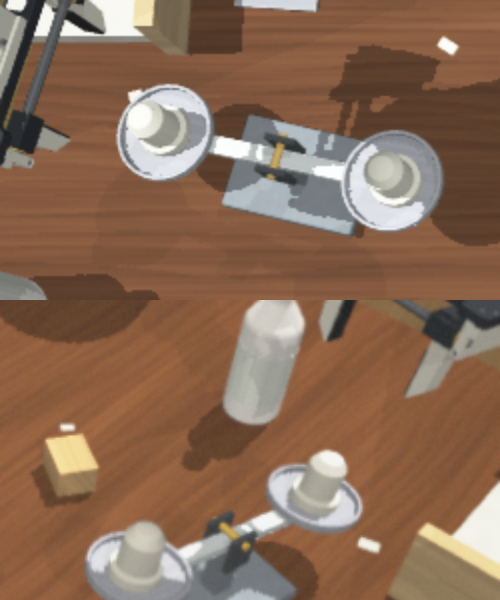

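Both finials are standing on their pans and L is still down. I descend.

Emit:
arm_command(plan=[[[-0.002, 0.035, 0.002], [0, 0, 0]], [[-0.003, 0.07, 0.002], [0, 0, 0]], [[-0.003, 0.1, 0.002], [0, 0, 0]], [[-0.003, 0.122, 0.002], [0, 0, 0]], [[-0.003, 0.135, 0.002], [0, 0, 0]]])

```text
clock: 18.6
position: [0.6059, 0.3103, 0.118]
ee_rot: [-1.192, 1.333, -1.468]
force: [-0.2, -0.0, 0.9]
width: 0.999
```

Emit:
arm_command(plan=[[[0, 0, 0], [0, 0, 0]], [[0, 0, 0], [0, 0, 0]]])

```text
clock: 18.8
position: [0.6074, 0.3116, 0.1209]
ee_rot: [-1.189, 1.331, -1.467]
force: [-0.1, 0.2, 0.9]
width: 1.003
```

```bash
python3 - <<'E'
from h import *
goal((.6065,.3187,.1172),tilt=-7)
E
```

```text
t 18.8 pos [0.6074 0.3116 0.1209] F [-0.08  0.2   0.91] w 1.003
shift [-0.0071, 0.0029, -0.0025] turn [-0.05, -0.04, -0.04]
```

Emit:
arm_command(plan=[[[-0.004, 0.002, -0.001], [0, 0, 0]], [[-0.007, 0.003, -0.002], [0, 0, 0]], [[-0.007, 0.003, -0.002], [0, 0, 0]]])

```text
clock: 19.1
position: [0.6063, 0.3198, 0.1165]
ee_rot: [-1.19, 1.331, -1.465]
force: [-0.7, -0.5, 0.1]
width: 0.994
```

Emit:
arm_command(plan=[[[0, 0, 0], [0, 0, 0]], [[0, 0, 0], [0, 0, 0]], [[0, 0, 0], [0, 0, 0]], [[0, 0, 0], [0, 0, 0]], [[0, 0, 0], [0, 0, 0]]], fingers=1, squeeze=15)

```text
clock: 19.6
position: [0.6064, 0.3184, 0.1162]
ee_rot: [-1.19, 1.332, -1.467]
force: [-0.2, -0.2, 0.8]
width: 0.613
```

Emit:
arm_command(plan=[[[0, 0, 0], [0, 0, 0]], [[0, 0, 0], [0, 0, 0]], [[0, 0, 0], [0, 0, 0]], [[0, 0, 0], [0, 0, 0]]])

```text
clock: 20.0
position: [0.6064, 0.3185, 0.1161]
ee_rot: [-1.19, 1.332, -1.467]
force: [0.4, -0.4, 0.1]
width: 0.407
```

```bash
python3 - <<'E'
from h import *
goal((.6065,.3187,.1172),tilt=-7)
im=get_image("scene");save(im,"scene13")
cv2.imwrite("pics/c13.png",cv2.resize(im["color"][60:240,340:580],None,fx=3,fy=3)[:,:,::-1])
E
```

```text
t 20.0 pos [0.6064 0.3185 0.1161] F [ 0.39 -0.39  0.08] w 0.407
shift [-0.0001, -0.0011, 0.0] turn [0.0, -0.03, -0.0]
```

View pics/c13.png

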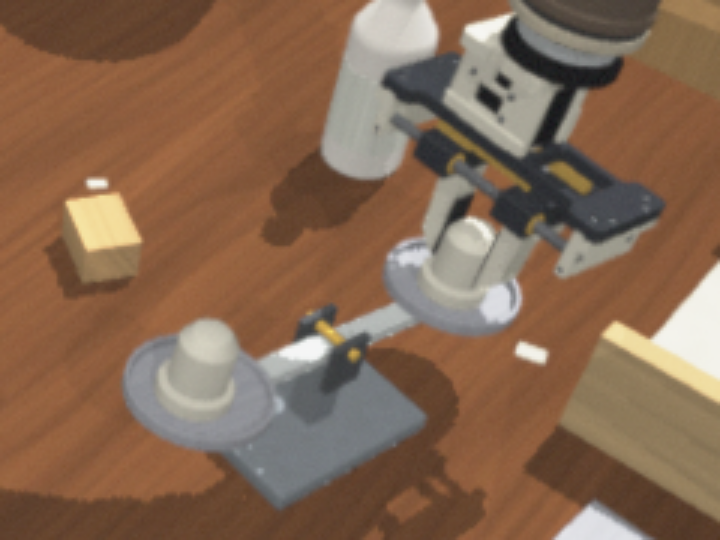

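F1 is gripped (37.5 mm). I lift slowly so that the other pan sinks gently.

Emit:
arm_command(plan=[[[0, -0.002, 0], [0, 0, 0]], [[0.0005, -0.004, 0], [0, 0, 0]], [[0.0005, -0.007, 0], [0, 0, 0]], [[0.001, -0.01, 0], [0, 0, 0]], [[0.001, -0.013, 0], [0, 0, 0]]])

```text
clock: 20.55
position: [0.6065, 0.319, 0.1295]
ee_rot: [-1.19, 1.332, -1.467]
force: [-0.5, -0.4, -1.4]
width: 0.409
```

Emit:
arm_command(plan=[[[0, -0.003, 0], [0, 0, 0]], [[0.0005, -0.006, 0], [0, 0, 0]], [[0.0005, -0.009, 0], [0, 0, 0]], [[0.001, -0.012, 0], [0, 0, 0]], [[0.001, -0.015, 0], [0, 0, 0]]])

```text
clock: 21.05
position: [0.6067, 0.3197, 0.1444]
ee_rot: [-1.19, 1.332, -1.467]
force: [0.4, -0.9, -0.8]
width: 0.412
```

Emit:
arm_command(plan=[[[0, -0.003, 0], [0, 0, 0]], [[0, -0.008, 0], [0, 0, 0]], [[0, -0.02, 0], [0, 0, 0]], [[0, -0.05, 0], [0, 0, 3]], [[0, -0.09, 0], [0, 0, 7]]])

```text
clock: 21.55
position: [0.6081, 0.3317, 0.2331]
ee_rot: [-1.092, 1.38, -1.377]
force: [0.2, 1.2, -1.0]
width: 0.406
```

```bash
python3 - <<'E'
from h import *
goal((.623,-.208,.2))
im=get_image("scene");save(im,"scene14")
E
```

```text
t 21.55 pos [0.6081 0.3317 0.2331] F [ 0.22  1.24 -0.98] w 0.406
shift [0.5218, 0.033, 0.1387] turn [0.13, 0.1, 0.03]
```

View pics/scene14.png

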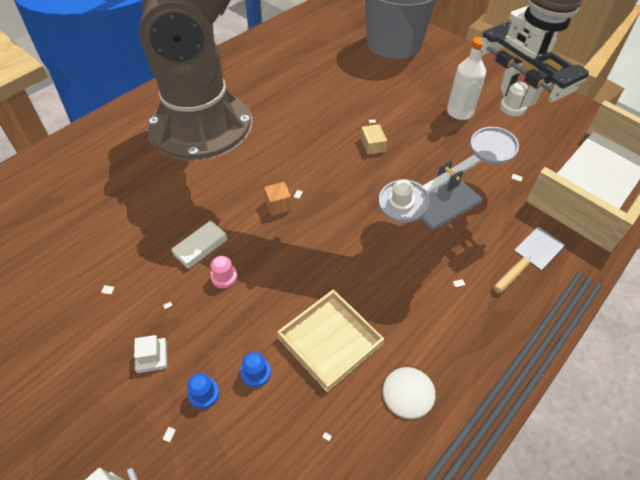

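F2 is still upright on R, now the low side, and F1 is in hand at (515,98). Next is the tray.

Emit:
arm_command(plan=[[[0.047, 0, 0.0125], [0, 0, 0]], [[0.094, 0, 0.025], [0, 0, 0]], [[0.141, 0, 0.0375], [0, 0, 0]], [[0.188, 0, 0.05], [0, 0, 0]], [[0.235, 0, 0.0625], [0, 0, 0]]])

```text
clock: 22.1
position: [0.6156, 0.0855, 0.2346]
ee_rot: [-1.088, 1.379, -1.38]
force: [1.0, -1.0, -1.4]
width: 0.408
```

Emit:
arm_command(plan=[[[0.047, 0, 0.0125], [0, 0, 0]], [[0.094, 0, 0.025], [0, 0, 0]], [[0.141, 0, 0.0375], [0, 0, 0]], [[0.188, 0, 0.05], [0, 0, 0]], [[0.235, 0, 0.0625], [0, 0, 0]]])

```text
clock: 22.6
position: [0.6218, -0.1576, 0.2346]
ee_rot: [-1.088, 1.379, -1.38]
force: [1.4, 0.3, -1.7]
width: 0.412
```

Emit:
arm_command(plan=[[[0.03, 0.02, 0.01], [0, 0, 0]], [[0.045, 0.045, 0.013], [0, 0, 0]], [[0.05, 0.07, 0.013], [0, 0, 0]], [[0.05, 0.08, 0.013], [0, 0, 0]], [[0.05, 0.08, 0.013], [0, 0, 0]]])

```text
clock: 23.1
position: [0.6224, -0.2065, 0.1527]
ee_rot: [-1.09, 1.381, -1.378]
force: [-0.3, 0.4, -1.2]
width: 0.409
```

```bash
python3 - <<'E'
from h import *
goal((.623,-.208,.047))
for n in("top","scene"):
    im=get_image(n);save(im,n+"15")
E
python3 -c "
import cv2,numpy as np
a=cv2.imread('pics/top15.png')[110:260,270:470];b=cv2.imread('pics/scene15.png')[230:430,200:440]
cv2.imwrite('pics/c15.png',np.hstack([cv2.resize(a,(400,300)),cv2.resize(b,(400,333))[:300]]))"
```

```text
t 23.1 pos [ 0.6224 -0.2065  0.1527] F [-0.26  0.4  -1.22] w 0.409
shift [0.0014, 0.1057, 0.0012] turn [0.13, -0.0, -0.02]
```

View pics/c15.png

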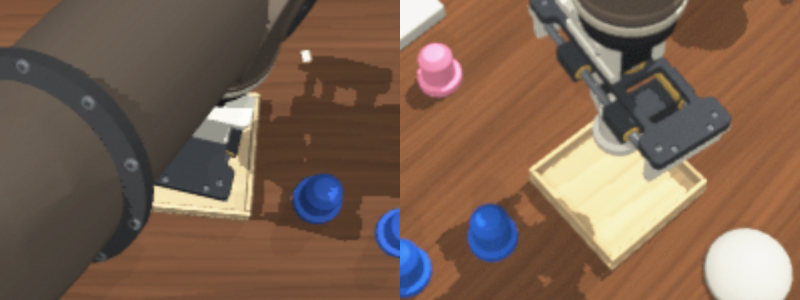

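Emit:
arm_command(plan=[[[0.001, 0.03, 0], [0, 0, 0]], [[0.001, 0.06, 0], [0, 0, 0]], [[0.001, 0.08, 0], [0, 0, 0]], [[0.001, 0.09, 0], [0, 0, 0]], [[0.001, 0.096, 0], [0, 0, 0]]])

```text
clock: 23.7
position: [0.6234, -0.2078, 0.058]
ee_rot: [-1.089, 1.378, -1.379]
force: [0.2, -0.4, -1.1]
width: 0.411
```

Emit:
arm_command(plan=[[[0, 0.002, 0], [0, 0, 0]], [[0, 0.004, 0], [0, 0, 0]], [[0, 0.006, 0], [0, 0, 0]], [[0, 0.007, 0], [0, 0, 0]], [[0, 0.007, 0], [0, 0, 0]]])

```text
clock: 24.2
position: [0.6227, -0.2083, 0.0507]
ee_rot: [-1.089, 1.379, -1.38]
force: [-0.2, 0.7, -1.2]
width: 0.408
```

```bash
python3 - <<'E'
from h import *
goal((.623,-.208,.047))
E
```

```text
t 24.2 pos [ 0.6227 -0.2083  0.0507] F [-0.2   0.73 -1.17] w 0.408
shift [-0.0004, 0.0037, 0.0003] turn [-0.02, -0.02, -0.0]
```

Emit:
arm_command(plan=[[[0, 0.001, 0], [0, 0, 0]], [[0, 0.002, 0], [0, 0, 0]], [[0, 0.003, 0], [0, 0, 0]], [[0, 0.0035, 0], [0, 0, 0]], [[0, 0.0035, 0], [0, 0, 0]]])

```text
clock: 24.7
position: [0.6225, -0.2082, 0.0469]
ee_rot: [-1.089, 1.38, -1.38]
force: [-1.0, 0.3, -1.3]
width: 0.41
```

Emit:
arm_command(plan=[[[0, 0.0005, 0], [0, 0, 0]], [[0, 0.0005, 0], [0, 0, 0]], [[0, 0.0005, 0], [0, 0, 0]]])

```text
clock: 25.0
position: [0.6226, -0.2083, 0.0465]
ee_rot: [-1.089, 1.38, -1.38]
force: [-0.1, -0.2, -1.4]
width: 0.41
```

Emit:
arm_command(plan=[[[0, 0.001, 0], [0, 0, 0]], [[0, 0.001, 0], [0, 0, 0]], [[0, 0.001, 0], [0, 0, 0]]])

```text
clock: 25.3
position: [0.6227, -0.2082, 0.0458]
ee_rot: [-1.089, 1.379, -1.38]
force: [-0.5, 0.8, 2.4]
width: 0.407
```

Emit:
arm_command(plan=[[[0, 0.001, 0], [0, 0, 0]], [[0, 0.001, 0], [0, 0, 0]], [[0, 0.001, 0], [0, 0, 0]]])

```text
clock: 25.6
position: [0.6228, -0.2083, 0.0457]
ee_rot: [-1.088, 1.379, -1.38]
force: [-4.4, 2.0, 12.9]
width: 0.408
```

There is firm contact with the floor. I release with a partial opening of about 60 mm to clear the walls.

Emit:
arm_command(plan=[[[0, -0.0008, 0], [0, 0, 0]], [[0, -0.0008, 0], [0, 0, 0]], [[0, -0.0008, 0], [0, 0, 0]], [[0, -0.0008, 0], [0, 0, 0]], [[0, -0.0008, 0], [0, 0, 0]]], fingers=-0.3)

```text
clock: 26.1
position: [0.6225, -0.2083, 0.0451]
ee_rot: [-1.089, 1.38, -1.38]
force: [0.0, 0.5, 0.3]
width: 0.653
```

Emit:
arm_command(plan=[[[0, -0.015, 0], [0, 0, 0]], [[0, -0.035, 0], [0, 0, 0]], [[0, -0.065, 0], [0, 0, 0]], [[0, -0.105, 0], [0, 0, 0]], [[0, -0.15, 0], [0, 0, 0]]])

```text
clock: 26.6
position: [0.6218, -0.2082, 0.1971]
ee_rot: [-1.09, 1.381, -1.379]
force: [1.9, 0.1, -0.8]
width: 0.65
```

Emit:
arm_command(plan=[[[0, 0, -0.04], [0, 0, 0]], [[0, 0, -0.08], [0, 0, 0]], [[0, 0, -0.12], [0, 0, 0]], [[0, 0, -0.15], [0, 0, 0]], [[0, 0, -0.16], [0, 0, 0]]])

```text
clock: 27.1
position: [0.4639, -0.1707, 0.1961]
ee_rot: [-1.087, 1.382, -1.379]
force: [0.6, -0.1, 0.2]
width: 0.646
```

Emit:
arm_command(plan=[[[0, 0, 0], [0, 0, 0]], [[0, 0, 0], [0, 0, 0]], [[0, 0, 0], [0, 0, 0]], [[0, 0, 0], [0, 0, 0]], [[0, 0, 0], [0, 0, 0]]])

```text
clock: 27.6
position: [0.4674, -0.1714, 0.1951]
ee_rot: [-1.09, 1.38, -1.38]
force: [-0.3, -0.4, 0.3]
width: 0.65
```

```bash
python3 - <<'E'
from h import *
goal((.623,-.208,.047))
for n in("top","scene"):
    im=get_image(n);save(im,n+"16")
a=cv2.imread('pics/top16.png');b=cv2.imread('pics/scene16.png')
r=lambda x:cv2.resize(x,(400,300))
cv2.imwrite('pics/c16.png',np.vstack([np.hstack([r(a[110:260,270:470]),r(b[255:435,210:450])]),np.hstack([r(a[120:270,60:260]),r(b[90:240,350:550])])]))
E
```

```text
t 27.6 pos [ 0.4674 -0.1714  0.1951] F [-0.26 -0.4   0.32] w 0.65
shift [-0.0006, 0.1481, 0.1599] turn [0.01, -0.03, 0.03]
```

View pics/c16.png

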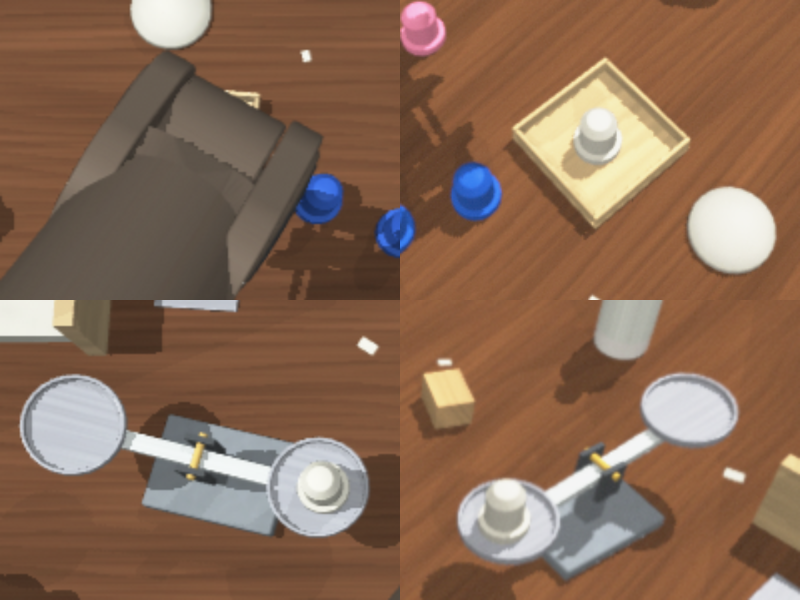

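F1 stands upright at the tray centre, at (599,135) in the crop. F2 is upright on pan R, centred within its rim, and the arm touches nothing. I'm handing in.

```bash
python3 -c "
from cell import *
print(sign_off())"
```

```text
the job is handed in; nothing more can be done
None
```

The heavier finial is now standing in the plywood tray and the lighter one is still on its pan. I handed the job in at about 27.7 s of the 72 s; the sign-off gave no verdict.

- **Weighing:** I stood one white finial on each pan and let go of both. The pan farther to the robot's left dropped and stayed down in two pictures about a second apart. I took the finial on that side as the heavier.
- **Moving it:** I picked the heavier finial up with the gripper tilted 7° to match the pan. I lifted it slowly so the other pan sank gently, then set it upright on the tray floor.
- **Last pictures:** The heavier finial is upright near the middle of the tray. The lighter one is upright on the other pan, inside the rim, and the gripper is clear of everything. The tray and its finial were hidden from the top camera by the arm, so that check rests on the scene camera only.
- **What I could not confirm:** The force sensor's noise of about 1 N was too large to check the weights, so the choice rests on the balance alone. At the tray floor the push reached about 13 N before release, more than I aimed for but within the limits. No check failed or disagreed.

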